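# Turn the bin tags to tell the truth

## Task

Each of the three parts bins in the rack has a hinged flip tag on its front rim: it lies forward towards the robot with the solid disc up when the bin is stocked, and is turned over backward across the bin's mouth with the open ring up when the bin is empty. One bin has since been emptied and another refilled, so their tags are wrong: push each wrong tag right over with a fingertip until it lies flat on its other side, and leave the third as it is. Work gently, do not pinch the tags, and do not pick up or disturb the parts in the bins or the things on the bench.

Things in the scene. Friction and masses are not known exactly. Their poses are not given: they have to be found in the camera images.
- bin_a: Grey open-topped parts bin, 180 long (its x) x 110 wide (its y) x 70 mm high, walls 3 mm, fixed in the rack; origin under its centre, x points from the tagged front (robot side) to the back, z up. This bin is EMPTY. Its place in the row of three varies.
- tag_a (a joint): Hinge of the flip tag on bin_a, rad: 0 = the tag lies level towards the robot (to bin_a's -x), solid disc up, 'stocked'; pi/2 = standing up; pi = turned right over, level across the bin's mouth (to bin_a's +x), open ring up, 'empty'. Stops at 0 and pi; light (30 g), turns freely and falls by its own weight to the nearer side. Starts near 0.
- tag_a_pivot (a point): Centre of the hinge pin of bin_a's flip tag, on the bin's front rim, 83 mm above the bin's underside (87 mm above the bench); axes as the bin's, the pin runs along y. The aluminium clip under the tag reaches 14 mm to either side in x, its top 7 mm below the pin, its rest shoulders 1.5 mm below; it is 76 mm wide.
- tag_a_edge (a point): Centre of the round finger bar along the free edge of bin_a's white plastic tag: bar 12 mm in diameter, 66 mm long along y, 60 mm from the hinge pin; between them a 3 mm plate, 66 mm wide. The plastic is light and thin: lift the bar from below and lead it round with the fingertip, for pushed level towards the pin it jams. The bar hangs in free air, well clear of bench and bin floor. Turns with the tag; at joint 0 its axes are the bin's.
- bin_b: Grey open-topped parts bin, 180 long (its x) x 110 wide (its y) x 70 mm high, walls 3 mm, fixed in the rack; origin under its centre, x points from the tagged front (robot side) to the back, z up. This bin is STOCKED with the two motors, which stand in its rear half, 42 mm high. Its place in the row of three varies.
- tag_b (a joint): Hinge of the flip tag on bin_b, rad: 0 = the tag lies level towards the robot (to bin_b's -x), solid disc up, 'stocked'; pi/2 = standing up; pi = turned right over, level across the bin's mouth (to bin_b's +x), open ring up, 'empty'. Stops at 0 and pi; light (30 g), turns freely and falls by its own weight to the nearer side. Starts near pi.
- tag_b_pivot (a point): Centre of the hinge pin of bin_b's flip tag, on the bin's front rim, 83 mm above the bin's underside (87 mm above the bench); axes as the bin's, the pin runs along y. The aluminium clip under the tag reaches 14 mm to either side in x, its top 7 mm below the pin, its rest shoulders 1.5 mm below; it is 76 mm wide.
- tag_b_edge (a point): Centre of the round finger bar along the free edge of bin_b's white plastic tag: bar 12 mm in diameter, 66 mm long along y, 60 mm from the hinge pin; between them a 3 mm plate, 66 mm wide. The plastic is light and thin: lift the bar from below and lead it round with the fingertip, for pushed level towards the pin it jams. The bar hangs in free air, well clear of bench and bin floor. Turns with the tag; at joint 0 its axes are the bin's.
- bin_c: Grey open-topped parts bin, 180 long (its x) x 110 wide (its y) x 70 mm high, walls 3 mm, fixed in the rack; origin under its centre, x points from the tagged front (robot side) to the back, z up. This bin is STOCKED with two brackets and a collar. Its place in the row of three varies.
- tag_c (a joint): Hinge of the flip tag on bin_c, rad: 0 = the tag lies level towards the robot (to bin_c's -x), solid disc up, 'stocked'; pi/2 = standing up; pi = turned right over, level across the bin's mouth (to bin_c's +x), open ring up, 'empty'. Stops at 0 and pi; light (30 g), turns freely and falls by its own weight to the nearer side. Starts near 0.
- tag_c_pivot (a point): Centre of the hinge pin of bin_c's flip tag, on the bin's front rim, 83 mm above the bin's underside (87 mm above the bench); axes as the bin's, the pin runs along y. The aluminium clip under the tag reaches 14 mm to either side in x, its top 7 mm below the pin, its rest shoulders 1.5 mm below; it is 76 mm wide.
- tag_c_edge (a point): Centre of the round finger bar along the free edge of bin_c's white plastic tag: bar 12 mm in diameter, 66 mm long along y, 60 mm from the hinge pin; between them a 3 mm plate, 66 mm wide. The plastic is light and thin: lift the bar from below and lead it round with the fingertip, for pushed level towards the pin it jams. The bar hangs in free air, well clear of bench and bin floor. Turns with the tag; at joint 0 its axes are the bin's.
- motor1: Loose stepper motor, 42 mm square, 40 mm long, shaft 20 mm to its -x, lying in bin_b; origin under its middle.
- motor2: A second one like motor1, beside it.
- bracket1: Loose cast corner bracket, 40 x 36 x 40 mm, in bin_c; origin under its middle.
- bracket2: A second one like bracket1, beside it.
- collar: Loose steel shaft collar, 34 mm across, 12 mm high, in bin_c; origin under its centre.
- screwdriver: Loose screwdriver, 190 mm long, about 30 mm high, on the bench just in front of the rack; along its x.
- hex_key: Loose T-handle hex key, 175 mm long, 18 mm high, on the bench just in front of the rack; origin near the handle, blade to its +x.
- drinks_can: Drinks can, 66 mm across, 122 mm high, left of the rack; origin under its centre.
- spool: Wire spool, 64 mm across, 36 mm high, right of the rack; origin under its centre.
- tape: Roll of tape lying flat, 100 mm across, 24 mm high, right of the rack; origin under its centre.
- spring_clamp: Spring clamp lying flat, 150 mm long, 24 mm high, to the left in front of the rack; origin at its pivot.

How it is judged (in metres and radians):
At the end, for the whole second after the job is handed in: The empty bin's tag (bin_a) lies turned over across its bin's mouth (above 2.95 rad), the tags of both stocked bins (bin_b, bin_c) lie forward (below 0.2 rad), and all three are at rest (under 0.1 rad/s) (value of joint tag_a above 2.95 rad and value of joint each of tag_b, tag_c below 0.2 rad and velocity of joint tag_a between -0.1 and 0.1 rad/s and velocity of joint tag_b between -0.1 and 0.1 rad/s and velocity of joint tag_c between -0.1 and 0.1 rad/s); the robot touches nothing.
It fails at once if the tag that is already right (bin_c) is turned up more than 0.4 rad (value of joint tag_c above 0.4 rad).
It fails at once if a tag is pinched or forced with the fingers (more than 30 N) (contact force between the fingers and tag_a above 30 N or contact force between the fingers and tag_b above 30 N or contact force between the fingers and tag_c above 30 N).
It fails at once if a part in the bins or a thing on the bench is shifted or lifted by more than 20 mm (distance of any of motor1, motor2, bracket1, bracket2, collar, screwdriver, hex_key, drinks_can, spool, tape, spring_clamp from where it was at the start of the episode above 0.02 m).
It also fails if it takes over 58 s, if anything falls off the work surface, if the arm or the gripper's body presses on something with over 40 N, if the wrist force passes 120 N, or if a joint passes its speed limit or range.

## Robot

A 7-joint arm with a two-finger parallel gripper is mounted at the origin on the work surface. World frame = base frame: x ahead of the robot, y to its left, z up, the work surface at z = 0. Lengths are in mm, angles in rad, forces in N, time in s.
With the tool pointing down it reaches from about 425 to 975 mm from the base axis. Payload 16.7 kg.
Tool frame: the origin (TCP) lies midway between the tips of the shut fingers; the grasp point (between the pads) lies 19 mm behind it; y points along the fingers, x is the direction in which the jaws open and shut, and the axes are right-handed (so a half turn about y gives the same grasp; the last joint's range is limited). The gripper opens to 85 mm and grips with 20 to 120 N. Pads are 22 mm wide; open, the fingers measure 114 mm over their backs; the gripper's body (76 mm by 85 mm) begins 54 mm behind the grasp point. The pads swing forward as they close: fully open they stand 13 mm farther back than shut.
Start: joints at [1.038, 0.426, 0.074, 1.606, -0.034, 1.111, -0.067], TCP at [252.092, -626.12, 231.302] pointing down, gripper open.
Joint ranges: [-2.85, 2.85], [-0.5, 2.14], [-1.23, 1.37], [0.21, 2.46], [-1.02, 4.16], [0.16, 2.05], [-2.73, 2.73]. Speed limits (rad/s): [1.89, 1.89, 2.39, 2.39, 3.01, 3.01, 3.01].

## Interface

Orientations are given as a rotation vector (axis times angle).
In Python, from cell import ctrl gives the robot as it stands.
- The arm moves only by the shell command python3 -m creep 'ROWS' [FORCE]. ROWS is JSON, a list of rows, each a list of 5 numbers: the shift along the tool's x, y, z in cm, then the turn about the tool's y in rad, then the finger opening in cm, from 0 to 8.54. A call has 1 to 12 rows; each row shifts and turns the commanded pose from where the row before left it, along the tool's axes as they then stand; what a row does not reach is not made up. A row lasts 1/12 s, in which the tool goes at most 41.7 mm and 7.16 degrees, less where a joint would pass 70% of its speed; a pose out of reach is approached as far as the arm can. A call is refused whole if a number of a shift passes 4.17 or a number of a turn 0.125, either way. A call with a gripper value outside its range is refused whole. The fingers move at their own pace and stop on an object; FORCE is the grip in N (left out, the last holds). Time passes only in rows, so rows that do not move let the fingers close. It gives the time, the measured TCP pose, the force and the opening at its end, in the units of the state.
- ctrl.state(): the state, without advancing time (a new reading comes with each control period).
- ctrl.get_image(name): name is "scene" or "top" or "wrist"; returns a dict with "pixels" (400x640x3 uint8, red, green, blue), "depth" (400x640 float32, mm along the optical axis (not along the pixel's ray), 0 where there is no reading), "mtx" (3x3 intrinsics, pixels), "dist_coeffs" ([k1, k2, p1, p2, k3] as OpenCV has them; the pictures are not rectified), "T" (4x4, takes a point from camera to world coordinates). Camera axes: x right, y up, looking along -z (the intrinsics and any distortion apply to the point x, -y, -z); pixel columns grow to the right and rows downward; lengths in mm; the calibration is good to about 2 mm. A picture is of the moment at which its call begins.
- ctrl.job_done(): hands the job in, once; it reports no verdict.
The state is a dict: "clock": time; "qpos": joint angles; "qvel": joint speeds; "tau": joint torques, N m; "position": TCP position; "orientation": TCP orientation; "contact_force": force on the tool from outside, world axes, zero at the start; "ft_torque": the same for the moment, N m; "grip_width": finger opening in mm.
Only numpy, scipy, OpenCV 4.12 (cv2) and the standard library are available. Lean on these libraries where they do the work, as an engineer would, in place of code of your own. Each camera call takes 0.05 s, during which the arm holds its last target.

## Working session

There is one attempt and no reset: what is moved stays moved. The work goes in short steps, Python scripts to look and compute and a shell command to move; the robot and the scene stay as the last step left them, time stands still between calls to the robot, and variables do not carry over. Pictures are saved under pics/ and viewed, and the job is handed in when it is done.

```bash
ls; mkdir -p pics; python3 - <<'E'
from cell import ctrl
import cv2,json
s=ctrl.state();print(s)
for n in ("scene","top","wrist"):
    im=ctrl.get_image(n);cv2.imwrite(f"pics/{n}0.png",im["pixels"][:,:,::-1]);print(n,im["T"].round(3).tolist(),im["mtx"].tolist(),im["dist_coeffs"])
E
```

```text
pics
{'clock': 0.0, 'qpos': array([ 1.03852608,  0.42669925,  0.07387338,  1.60662295, -0.03411311,
        1.11079475, -0.06712276]), 'qvel': array([ 1.45846294e-03,  6.91524989e-04, -1.21280138e-03,  3.01371903e-04,
        6.83983826e-05, -5.16948937e-04,  1.46292395e-03]), 'tau': array([ 3.63460276e-04, -9.49826932e+01,  3.76107618e+00, -4.63519585e+01,
        1.92185777e-02,  1.01065243e-02,  9.01455201e-05]), 'position': array([ 251.91566289, -625.78452376,  230.6260785 ]), 'orientation': array([-1.36563863,  0.92366488, -0.9218601 ]), 'contact_force': array([-0.44654562,  0.19501773, -0.53405903]), 'ft_torque': array([ 0.02369197, -0.01266031, -0.00827935]), 'grip_width': 85.51439015909641}
scene [[-0.202, -0.634, 0.747, 1374.958], [0.979, -0.145, 0.141, 162.864], [0.019, 0.76, 0.65, 825.868], [0.0, 0.0, 0.0, 1.0]] [[391.33462266412806, 0.0, 317.4824145984344], [0.0, 391.33462266412806, 197.69584751808966], [0.0, 0.0, 1.0]] [-0.0392475  0.         0.         0.         0.       ]
top [[0.017, 0.996, -0.093, 448.889], [-1.0, 0.015, -0.015, -13.473], [-0.014, 0.093, 0.996, 1084.79], [0.0, 0.0, 0.0, 1.0]] [[408.5450992036062, 0.0, 314.9457071762418], [0.0, 408.5450992036062, 200.96986728957756], [0.0, 0.0, 1.0]] [-0.06909376  0.          0.          0.          0.        ]
wrist [[0.375, 0.88, 0.291, 327.571], [-0.927, 0.356, 0.117, -596.859], [-0.001, -0.314, 0.949, 373.629], [0.0, 0.0, 0.0, 1.0]] [[325.63593328584324, 0.0, 319.91301335349914], [0.0, 325.63593328584324, 197.66679373122676], [0.0, 0.0, 1.0]] [-0.06040804  0.          0.          0.          0.        ]
```

View pics/scene0.png

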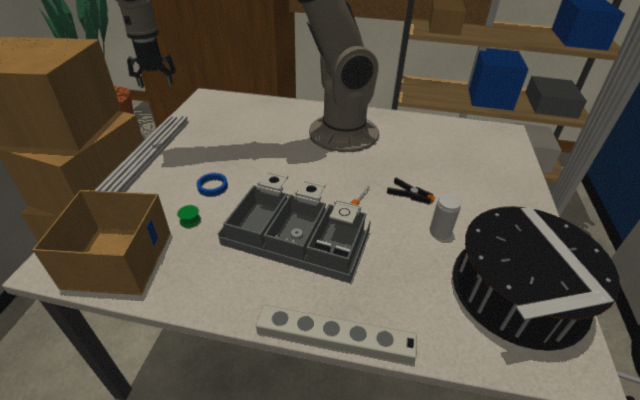

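View pics/top0.png

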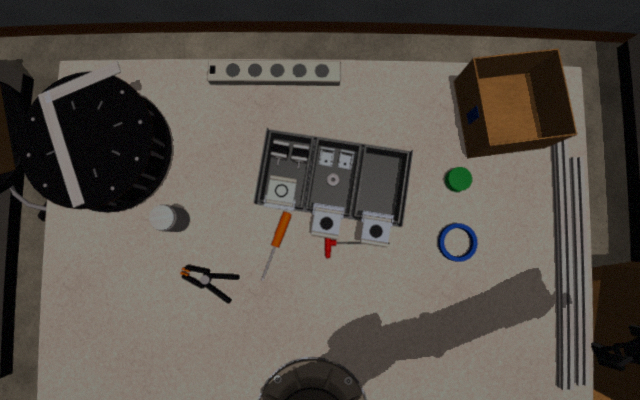

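```bash
python3 - <<'E'
from cell import ctrl
from scipy.spatial.transform import Rotation as R
s=ctrl.state();print(R.from_rotvec(s['orientation']).as_matrix().round(3))
E
```

```text
[[ 0.373 -0.     0.928]
 [-0.928  0.001  0.373]
 [-0.001 -1.    -0.   ]]
```

The top view shows the bins from left to right. bin_b has the motors and its ring tag across the mouth at about (281,190), which is wrong. bin_c has the brackets and its disc tag forward at (326,222), which is right. bin_a is empty with its disc tag forward at (376,230), which is wrong. The screwdriver is at (278,240) and the hex key at (330,245) to (360,243).

```bash
cat > h.py <<'E'
from cell import ctrl
import cv2,numpy as np
def ray(im,uv):
    p=cv2.undistortPoints(np.array(uv,float).reshape(-1,1,2),im["mtx"],im["dist_coeffs"]).reshape(-1,2)
    d=np.c_[p[:,0],-p[:,1],-np.ones(len(p))]@im["T"][:3,:3].T
    return im["T"][:3,3],d
def onz(im,uv,z):
    o,d=ray(im,uv);return o+d*((z-o[2])/d[:,2])[:,None]
def dep(im,uv):
    o,d=ray(im,uv)
    z=np.array([im["depth"][int(round(v)),int(round(u))] for u,v in np.array(uv).reshape(-1,2)])
    return o+d*z[:,None]
def proj(im,P):
    P=np.atleast_2d(P);T=np.linalg.inv(im["T"]);c=P@T[:3,:3].T+T[:3,3]
    c=c*[1,-1,-1]
    return cv2.projectPoints(c,np.zeros(3),np.zeros(3),im["mtx"],im["dist_coeffs"])[0].reshape(-1,2)
E
python3 - <<'E'
from h import *
im=ctrl.get_image("top")
a=im["pixels"];hsv=cv2.cvtColor(a,cv2.COLOR_RGB2HSV)
c=a[115:290,245:425];cv2.imwrite("pics/topcrop.png",cv2.resize(c,None,fx=4.2,fy=3.4*1,interpolation=cv2.INTER_CUBIC)[:,:,::-1])
print(hsv[178:206:4,281],hsv[280,350])
d=im["depth"]
H,W=d.shape
uv=np.stack(np.meshgrid(np.arange(W),np.arange(H)),-1).reshape(-1,2)
P=dep(im,uv).reshape(H,W,3)
m=((P[...,2]>80)&(P[...,2]<100)).astype(np.uint8)
m[:,:250]=0;m[:,420:]=0;m[:120]=0;m[260:]=0
n,l,st,ce=cv2.connectedComponentsWithStats(m)
for i in range(1,n):
    if st[i,4]>100:
        Q=P[l==i];r=cv2.minAreaRect(Q[:,:2].astype(np.float32))
        print(st[i],ce[i],Q.mean(0).round(1),r)
E
```

```text
[[ 17  31 133]
 [ 48  10 133]
 [ 50   7 116]
 [ 54   9 137]
 [ 45   4 132]
 [ 60   4 135]
 [ 19  23 120]] [ 18  35 133]
[263 175  34  36 876] [280.47374429 191.89840183] [563.2  87.   89. ] ((563.319580078125, 86.58951568603516), (79.23934936523438, 80.06437683105469), 81.95756530761719)
[311 203  34  36 892] [325.9764574 220.5470852] [494.6 -25.7  89.1] ((494.8709716796875, -25.70063018798828), (81.65508270263672, 79.92007446289062), 81.98546600341797)
[360 210  34  37 906] [375.49668874 228.43598234] [ 477.3 -146.5   88.9] ((477.700439453125, -146.43914794921875), (78.97782135009766, 80.2530288696289), 81.87739562988281)
```

View pics/topcrop.png

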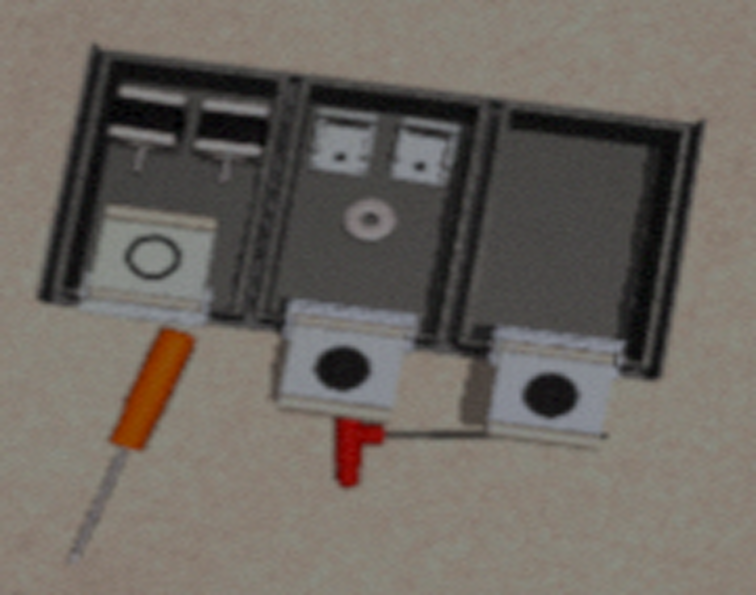

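View pics/wrist0.png

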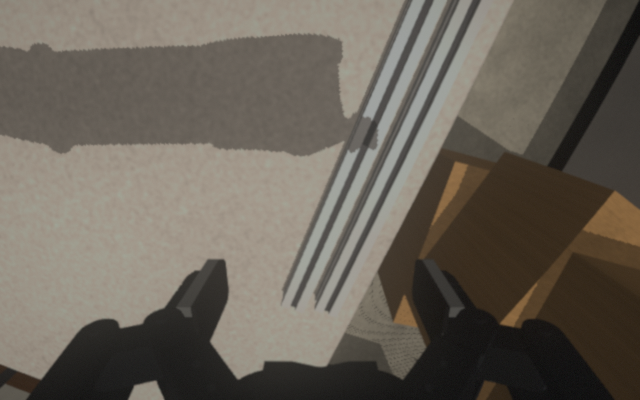

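Each tag's outline measures about 80 x 80 mm at z ≈ 89, which agrees with the sizes given. The bins' x axis is turned by -8.0°. The pivots work out at a (503,-150), c (521,-29) and b (538,90), with equal spacing of about 121 mm. Next I turn the tool by 0.52 rad, shut the fingers and travel at height.

```bash
python3 -m creep '[[0,0,0,0.104,0],[0,0,0,0.104,0],[0,0,0,0.104,0],[0,0,0,0.104,0],[0,0,0,0.104,0],[-2,0,0.2,0,0],[-3,0,0.5,0,0],[-3,0,0.5,0,0],[-3,0,0.5,0,0],[-3,0,0.5,0,0],[-3,0,0.5,0,0],[-2,0,0.2,0,0]]' 20
```

```text
clock: 1.2
position: [307.8, -439.2, 231.3]
orientation: [-1.141, 1.308, -1.308]
contact_force: [1.4, -0.7, 0.2]
grip_width: -0.2
```

```bash
cat > st.py <<'E'
from h import *
from scipy.spatial.transform import Rotation as R
import sys
s=ctrl.state();p=s['position'];M=R.from_rotvec(s['orientation']).as_matrix()
print(s['clock'],p.round(1),M.round(3).tolist(),'F',s['contact_force'].round(2),'w',round(s['grip_width'],1))
X=np.array([.990,-.1392]);Y=np.array([.1392,.990])
for n,q in dict(a=(503.4,-150.0),b=(537.6,90.2)).items():
    d=p[:2]-np.array(q);print(n,'along bin x',(d@X).round(1),'bin y',(d@Y).round(1))
E
python3 st.py
```

```text
1.2 [ 307.8 -439.2  231.3] [[-0.135, 0.0, 0.991], [-0.991, 0.001, -0.135], [-0.001, -1.0, 0.0]] F [ 1.44 -0.72  0.19] w -0.2
a along bin x -153.4 bin y -313.5
b along bin x -153.8 bin y -556.1
```

```bash
python3 -m creep '[[-1.5,0,0.3,0,0],[-2.6,0.5,0.5,0,0],[-3,1,0.55,0,0],[-3,1,0.55,0,0],[-3,1,0.55,0,0],[-3,1,0.55,0,0],[-3,1,0.55,0,0],[-3,1,0.55,0,0],[-3,1,0.55,0,0],[-3,1,0.55,0,0],[-2,0.5,0.55,0,0],[-1.2,0,0.3,0,0]]'; python3 st.py
python3 - <<'E'
from h import *
for n in ("scene","top","wrist"):
    im=ctrl.get_image(n);cv2.imwrite(f"pics/{n}1.png",im["pixels"][:,:,::-1])
E
```

```text
clock: 2.2
position: [409.8, -137.5, 140.4]
orientation: [-1.143, 1.309, -1.307]
contact_force: [-0.6, -0.1, -0.9]
grip_width: 0.1
2.2 [ 409.8 -137.5  140.4] [[-0.134, -0.001, 0.991], [-0.991, 0.001, -0.134], [-0.001, -1.0, -0.001]] F [-0.55 -0.13 -0.94] w 0.1
a along bin x -94.4 bin y -0.7
b along bin x -94.9 bin y -243.3
```

View pics/wrist1.png

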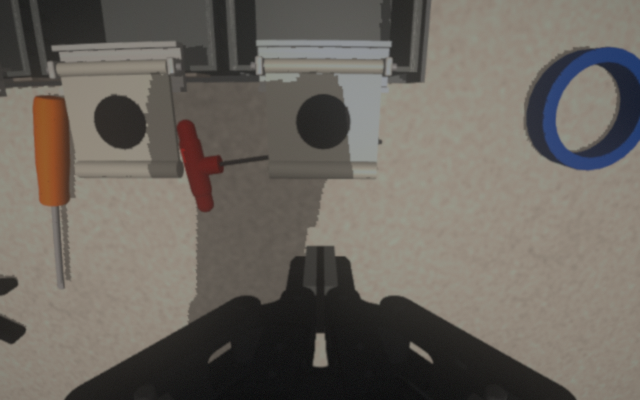

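View pics/scene1.png

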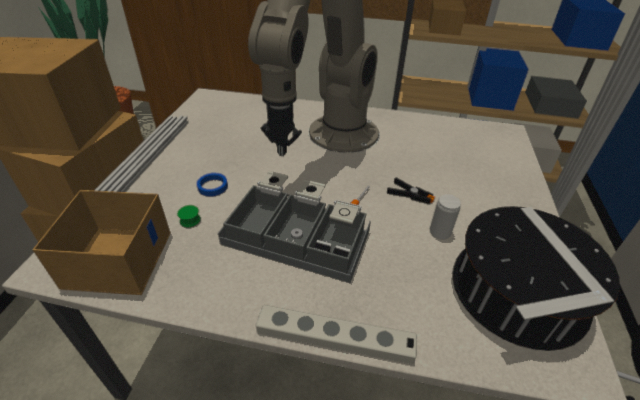

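The wrist view has tag_a's bar running from (270,170) to (378,170), and the shut fingertip at (320,250) is centred on it. I descend in front of the bar, then approach.

```bash
python3 -m creep '[[0,0.6,0,0,0],[0,1.2,0,0,0],[0,1.2,0,0,0],[0,1.2,0,0,0],[0,1.2,0,0,0],[0,1.2,0,0,0],[0,1,0,0,0],[0,0.6,0,0,0],[0,0.3,0,0,0],[0,0,0.4,0,0],[0,0,0.4,0,0],[0,0,0,0,0]]'; python3 st.py
```

```text
clock: 3.35
position: [418.9, -141.4, 56.9]
orientation: [-1.14, 1.308, -1.31]
contact_force: [0.3, 0.2, 0.9]
grip_width: 0.3
3.35 [ 418.9 -141.4   56.9] [[-0.137, 0.002, 0.991], [-0.991, -0.0, -0.137], [-0.0, -1.0, 0.002]] F [0.31 0.17 0.89] w 0.3
a along bin x -84.8 bin y -3.2
b along bin x -85.2 bin y -245.8
```

```bash
python3 -m creep '[[0,0,0.2,0,0],[0,0,0.2,0,0],[0,0,0.1,0,0],[0,0,0.1,0,0],[0,0,0,0,0]]'; python3 st.py;python3 - <<'E'
from h import *
for n in ("scene","wrist"):
    im=ctrl.get_image(n);cv2.imwrite(f"pics/{n}2.png",im["pixels"][:,:,::-1])
E
```

```text
clock: 3.77
position: [423.7, -142.0, 56.4]
orientation: [-1.141, 1.309, -1.31]
contact_force: [0.5, -0.1, 0.1]
grip_width: 0.1
3.7667 [ 423.7 -142.    56.4] [[-0.137, 0.0, 0.991], [-0.991, 0.0, -0.137], [-0.0, -1.0, 0.0]] F [ 0.52 -0.14  0.11] w 0.1
a along bin x -80.1 bin y -3.2
b along bin x -80.5 bin y -245.7
```

View pics/wrist2.png

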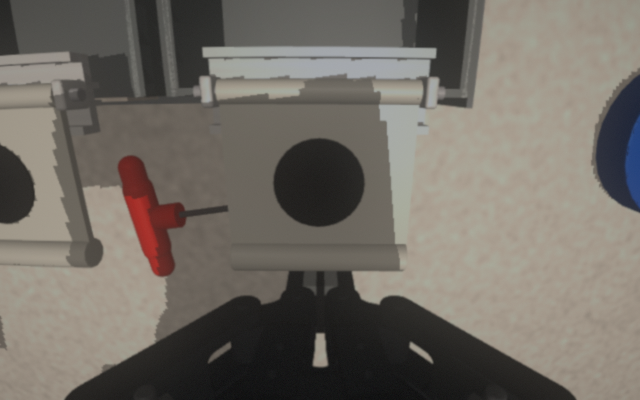

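The fingertip at (320,275) is just short of the bar at row 258. I creep forward in 1 mm rows, watching the force.

```bash
python3 -m creep '[[0,0,0.1,0,0],[0,0,0.1,0,0],[0,0,0,0,0]]'; python3 st.py
```

```text
clock: 4.12
position: [425.6, -142.3, 56.4]
orientation: [-1.141, 1.309, -1.31]
contact_force: [-0.2, -0.5, 0.4]
grip_width: 0.1
4.1167 [ 425.6 -142.3   56.4] [[-0.137, 0.0, 0.991], [-0.991, 0.0, -0.137], [-0.0, -1.0, 0.0]] F [-0.22 -0.53  0.42] w 0.1
a along bin x -78.1 bin y -3.2
b along bin x -78.5 bin y -245.8
```

```bash
python3 -m creep '[[0,0,0.1,0,0],[0,0,0,0,0]]'; python3 st.py
```

```text
clock: 4.28
position: [426.6, -142.4, 56.3]
orientation: [-1.141, 1.31, -1.31]
contact_force: [0.7, -0.5, -0.1]
grip_width: -0.2
4.2833 [ 426.6 -142.4   56.3] [[-0.137, 0.0, 0.991], [-0.991, 0.0, -0.137], [-0.0, -1.0, 0.0]] F [ 0.71 -0.48 -0.15] w -0.2
a along bin x -77.1 bin y -3.2
b along bin x -77.5 bin y -245.8
```

```bash
python3 -m creep '[[0,0,0.1,0,0],[0,0,0,0,0]]'; python3 st.py
```

```text
clock: 4.45
position: [427.1, -142.5, 56.2]
orientation: [-1.142, 1.31, -1.309]
contact_force: [-1.9, 0.4, 0.7]
grip_width: -0.2
4.45 [ 427.1 -142.5   56.2] [[-0.137, -0.001, 0.991], [-0.991, 0.0, -0.137], [-0.0, -1.0, -0.001]] F [-1.9   0.39  0.69] w -0.2
a along bin x -76.6 bin y -3.2
b along bin x -77.0 bin y -245.8
```

Contact at -76.6, where -77 was predicted. I lift with a light inward press, so that the bar rides up.

```bash
python3 -m creep '[[0,-0.2,0.08,0,0],[0,-0.3,0.05,0,0],[0,-0.3,0.06,0,0],[0,-0.3,0.08,0,0],[0,0,0,0,0]]'; python3 st.py;python3 - <<'E'
from h import *
for n in ("scene","wrist"):
    im=ctrl.get_image(n);cv2.imwrite(f"pics/{n}3.png",im["pixels"][:,:,::-1])
E
```

```text
clock: 4.87
position: [428.0, -142.7, 67.2]
orientation: [-1.144, 1.313, -1.308]
contact_force: [-11.7, 1.3, 0.8]
grip_width: 0.4
4.8667 [ 428.  -142.7   67.2] [[-0.137, -0.004, 0.991], [-0.991, 0.001, -0.137], [-0.0, -1.0, -0.004]] F [-11.71   1.34   0.85] w 0.4
a along bin x -75.6 bin y -3.2
b along bin x -76.0 bin y -245.8
```

View pics/wrist3.png

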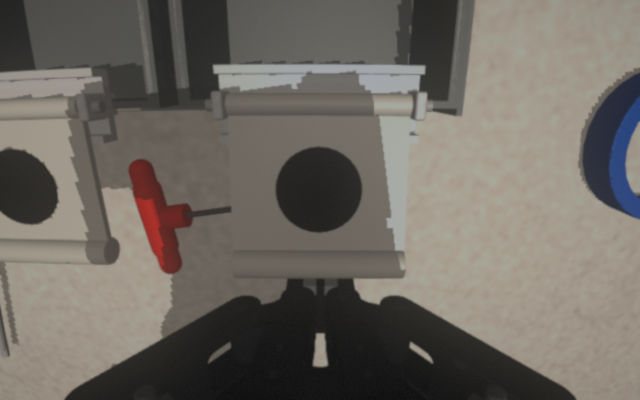

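```bash
cat > ang.py <<'E'
from h import *
# tag profile from top depth: plane heights along bin x at each pivot
def prof(name="top"):
    im=ctrl.get_image(name);H,W=im["depth"].shape
    uv=np.stack(np.meshgrid(np.arange(W),np.arange(H)),-1).reshape(-1,2)
    P=dep(im,uv);ok=im["depth"].reshape(-1)>0
    X=np.array([.990,-.1392]);Y=np.array([.1392,.990])
    for n,q in dict(a=(503.4,-150.0),c=(520.6,-29.3),b=(537.6,90.2)).items():
        d=P[:,:2]-np.array(q);x=d@X;y=d@Y
        o=[]
        for lo in range(-80,80,10):
            m=ok&(abs(y)<28)&(x>=lo)&(x<lo+10)&(P[:,2]>78)&(P[:,2]<160)
            o.append((lo+5,round(float(np.median(P[m,2])),0) if m.sum()>4 else 0))
        print(n,[k for k in o if k[1]>0])
import sys
prof(sys.argv[1] if len(sys.argv)>1 else "top")
E
python3 ang.py; python3 ang.py wrist; python3 ang.py scene
```

```text
a [(-15, 90.0), (-5, 90.0), (5, 81.0), (15, 85.0)]
c [(-65, 92.0), (-55, 91.0), (-45, 89.0), (-35, 89.0), (-25, 89.0), (-15, 89.0), (-5, 89.0), (5, 82.0), (15, 85.0)]
b [(-15, 85.0), (-5, 83.0), (5, 90.0), (15, 89.0), (25, 89.0), (35, 89.0), (45, 89.0), (55, 90.0), (65, 92.0)]
a [(-75, 123.0), (-65, 122.0), (-55, 140.0), (-45, 97.0), (-35, 95.0), (-25, 94.0), (-15, 92.0), (-5, 90.0), (5, 89.0), (15, 85.0)]
c [(-65, 92.0), (-55, 91.0), (-45, 89.0), (-35, 90.0), (-25, 90.0), (-15, 89.0), (-5, 89.0), (5, 81.0), (15, 85.0)]
b []
a [(-75, 119.0), (-65, 121.0), (-55, 102.0), (-45, 95.0), (-35, 95.0), (-25, 93.0), (-15, 91.0), (-5, 89.0), (5, 88.0), (15, 83.0)]
c [(-65, 92.0), (-55, 90.0), (-45, 89.0), (-35, 89.0), (-25, 89.0), (-15, 88.0), (-5, 88.0), (5, 87.0), (15, 83.0)]
b [(-15, 84.0), (-5, 89.0), (5, 89.0), (15, 89.0), (25, 88.0), (35, 88.0), (45, 88.0), (55, 90.0), (65, 90.0)]
```

The depth profile shows tag_a raised about 0.17 rad, so the bar is following. The press is 11.7 N, so I ease it and follow the circle.

```bash
python3 -m creep '[[0,-0.3,0,0,0],[0,-0.3,0.04,0,0],[0,-0.3,0.07,0,0],[0,-0.3,0.12,0,0],[0,-0.3,0.14,0,0],[0,-0.3,0.16,0,0],[0,-0.3,0.17,0,0]]'; python3 st.py; python3 ang.py wrist
```

```text
clock: 5.7
position: [434.6, -143.6, 88.0]
orientation: [-1.144, 1.314, -1.307]
contact_force: [-14.2, 2.6, 7.0]
grip_width: 0.0
5.7 [ 434.6 -143.6   88. ] [[-0.137, -0.005, 0.991], [-0.991, 0.001, -0.137], [-0.0, -1.0, -0.005]] F [-14.23   2.62   7.04] w 0.0
a along bin x -69.0 bin y -3.3
b along bin x -69.4 bin y -245.8
a [(-75, 145.0), (-65, 139.0), (-55, 141.0), (-45, 116.0), (-35, 109.0), (-25, 104.0), (-15, 99.0), (-5, 93.0), (5, 89.0), (15, 85.0)]
c [(-65, 92.0), (-55, 91.0), (-45, 89.0), (-35, 90.0), (-25, 90.0), (-15, 89.0), (-5, 89.0), (5, 82.0), (15, 85.0)]
b []
```

Tag_a is now at about 30°, with the force along the plate. I keep going up, with a bit less press.

```bash
python3 -m creep '[[0,-0.3,0.1,0,0],[0,-0.3,0.16,0,0],[0,-0.3,0.26,0,0],[0,-0.3,0.3,0,0],[0,-0.2,0.23,0,0],[0,-0.2,0.25,0,0],[0,-0.2,0.28,0,0],[0,-0.2,0.3,0,0]]'; python3 st.py; python3 ang.py wrist
```

```text
clock: 6.42
position: [456.1, -146.5, 108.7]
orientation: [-1.141, 1.309, -1.31]
contact_force: [0.6, 0.9, 1.2]
grip_width: -0.0
6.4167 [ 456.1 -146.5  108.7] [[-0.137, 0.001, 0.991], [-0.991, -0.0, -0.137], [-0.0, -1.0, 0.001]] F [0.59 0.92 1.19] w -0.0
a along bin x -47.3 bin y -3.1
b along bin x -47.8 bin y -245.7
a [(-55, 156.0), (-45, 154.0), (-35, 151.0), (-25, 140.0), (-15, 119.0), (-5, 102.0), (5, 89.0), (15, 85.0)]
c [(-65, 92.0), (-55, 91.0), (-45, 89.0), (-35, 89.0), (-25, 89.0), (-15, 89.0), (-5, 89.0), (5, 88.0), (15, 85.0)]
b []
```

```bash
python3 ang.py scene; python3 - <<'E'
from h import *
for n in ("scene","wrist"):
    im=ctrl.get_image(n);a=im["pixels"]
    if n=="scene": a=cv2.resize(a[130:260,200:400],None,fx=4,fy=4)
    cv2.imwrite(f"pics/{n}4.png",a[:,:,::-1])
E
```

```text
a [(-45, 145.0), (-35, 154.0), (-25, 135.0), (-15, 116.0), (-5, 98.0), (5, 87.0), (15, 83.0)]
c [(-65, 91.0), (-55, 90.0), (-45, 88.0), (-35, 89.0), (-25, 89.0), (-15, 88.0), (-5, 88.0), (5, 87.0), (15, 83.0)]
b [(-15, 85.0), (-5, 89.0), (5, 89.0), (15, 88.0), (25, 88.0), (35, 89.0), (45, 88.0), (55, 91.0), (65, 90.0)]
```

View pics/scene4.png

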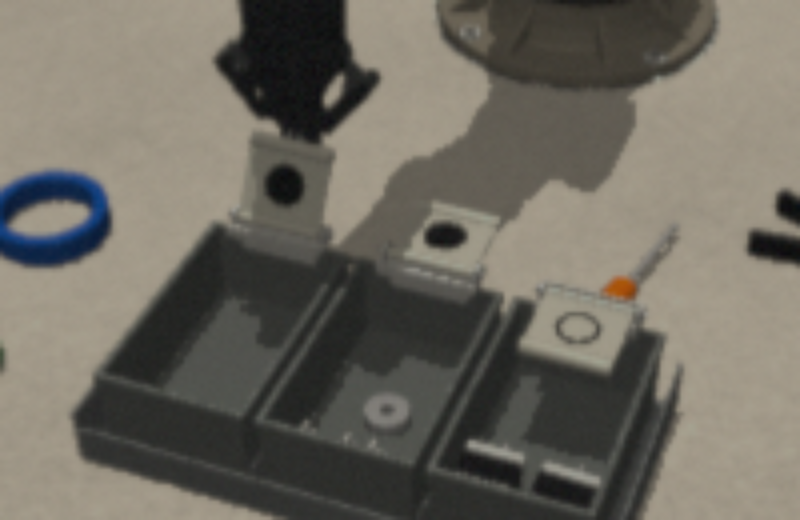

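The scene view shows tag_a standing at about 60° against the fingertip. I push it level past upright, slowly.

```bash
python3 -m creep '[[0,-0.1,0.4,0,0],[0,-0.1,0.4,0,0],[0,0,0.4,0,0],[0,0,0.4,0,0],[0,0,0.4,0,0],[0,0,0.4,0,0],[0,0,0.4,0,0],[0,0,0.4,0,0],[0,0,0.3,0,0],[0,0,0.3,0,0]]'; python3 st.py; python3 ang.py scene;python3 ang.py wrist
```

```text
clock: 7.45
position: [493.6, -151.7, 110.3]
orientation: [-1.141, 1.31, -1.309]
contact_force: [-0.2, -0.2, -0.3]
grip_width: 0.1
7.45 [ 493.6 -151.7  110.3] [[-0.137, -0.0, 0.991], [-0.991, 0.0, -0.137], [-0.0, -1.0, -0.0]] F [-0.2  -0.23 -0.33] w 0.1
a along bin x -9.5 bin y -3.0
b along bin x -9.9 bin y -245.6
a [(-5, 146.0), (5, 117.0), (15, 143.0)]
c [(-65, 91.0), (-55, 90.0), (-45, 89.0), (-35, 89.0), (-25, 89.0), (-15, 89.0), (-5, 89.0), (5, 88.0), (15, 84.0)]
b [(-15, 84.0), (-5, 89.0), (5, 89.0), (15, 88.0), (25, 88.0), (35, 88.0), (45, 88.0), (55, 90.0), (65, 90.0)]
a [(-15, 156.0), (-5, 155.0), (5, 124.0), (15, 150.0)]
c [(-65, 93.0), (-55, 91.0), (-45, 89.0), (-35, 90.0), (-25, 89.0), (-15, 89.0), (-5, 89.0), (5, 87.0), (15, 85.0)]
b []
```

```bash
python3 -m creep '[[0,0,0.3,0,0],[0,0,0.3,0,0],[0,0,0.3,0,0],[0,0,0.3,0,0],[0,0,0,0,0],[0,0,0,0,0],[0,0,0,0,0]]'; python3 st.py; python3 ang.py scene; python3 - <<'E'
from h import *
for n in ("scene","wrist"):
    im=ctrl.get_image(n);a=im["pixels"]
    if n=="scene": a=cv2.resize(a[130:260,200:400],None,fx=4,fy=4)
    cv2.imwrite(f"pics/{n}5.png",a[:,:,::-1])
E
```

```text
clock: 8.13
position: [505.1, -153.3, 110.3]
orientation: [-1.141, 1.31, -1.309]
contact_force: [-0.4, 0.5, -0.5]
grip_width: -0.1
8.1333 [ 505.1 -153.3  110.3] [[-0.137, -0.0, 0.991], [-0.991, 0.0, -0.137], [-0.0, -1.0, -0.0]] F [-0.41  0.49 -0.49] w -0.1
a along bin x 2.1 bin y -3.0
b along bin x 1.7 bin y -245.6
a [(-15, 85.0), (-5, 125.0), (5, 128.0), (15, 121.0), (35, 134.0), (45, 132.0)]
c [(-65, 91.0), (-55, 90.0), (-45, 88.0), (-35, 89.0), (-25, 89.0), (-15, 89.0), (-5, 88.0), (5, 87.0), (15, 84.0)]
b [(-15, 84.0), (-5, 90.0), (5, 89.0), (15, 88.0), (25, 88.0), (35, 88.0), (45, 88.0), (55, 90.0), (65, 90.0)]
```

View pics/scene5.png

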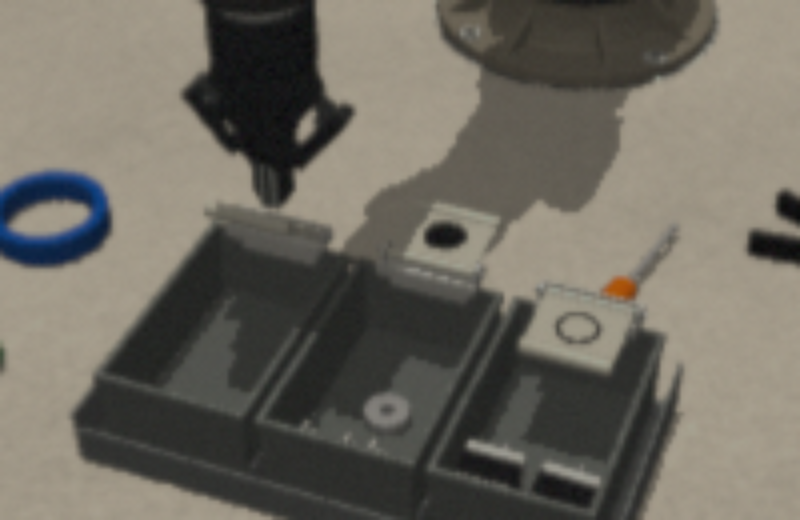

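Tag_a is past upright and leans on the fingertip at about 130°, with the bar at x≈40 and z≈133. I lead it down forward.

```bash
python3 -m creep '[[0,0.1,0.3,0,0],[0,0.1,0.3,0,0],[0,0.1,0.3,0,0],[0,0.1,0.3,0,0],[0,0.1,0.3,0,0],[0,0.1,0.3,0,0],[0,0.1,0.3,0,0],[0,0.1,0.3,0,0],[0,0.1,0.3,0,0],[0,0.1,0.3,0,0]]'; python3 st.py; python3 ang.py scene
```

```text
clock: 9.12
position: [535.2, -157.4, 100.2]
orientation: [-1.141, 1.31, -1.31]
contact_force: [0.2, -0.8, 0.2]
grip_width: 0.2
9.1167 [ 535.2 -157.4  100.2] [[-0.137, -0.0, 0.991], [-0.991, 0.0, -0.137], [-0.0, -1.0, -0.0]] F [ 0.16 -0.76  0.2 ] w 0.2
a along bin x 32.5 bin y -2.9
b along bin x 32.1 bin y -245.5
a [(-15, 84.0), (-5, 87.0), (5, 89.0), (15, 88.0), (25, 89.0), (35, 111.0), (45, 131.0), (55, 91.0), (65, 90.0)]
c [(-65, 92.0), (-55, 90.0), (-45, 89.0), (-35, 89.0), (-25, 89.0), (-15, 88.0), (-5, 88.0), (5, 87.0), (15, 83.0)]
b [(-15, 84.0), (-5, 89.0), (5, 89.0), (15, 88.0), (25, 88.0), (35, 89.0), (45, 88.0), (55, 90.0), (65, 90.0)]
```

```bash
python3 -m creep '[[0,-0.5,0,0,0],[0,-1,0,0,0],[0,-1.5,0,0,0],[0,-1.5,0,0,0],[0,-1.5,0,0,0],[0,-1,0,0,0],[0,0,0,0,0]]'; python3 st.py; python3 ang.py scene; python3 ang.py wrist
```

```text
clock: 9.75
position: [536.0, -157.7, 173.2]
orientation: [-1.139, 1.307, -1.312]
contact_force: [0.7, -0.1, 0.2]
grip_width: 0.3
9.75 [ 536.  -157.7  173.2] [[-0.137, 0.004, 0.991], [-0.991, -0.001, -0.137], [0.0, -1.0, 0.004]] F [ 0.72 -0.11  0.16] w 0.3
a along bin x 33.3 bin y -3.1
b along bin x 32.9 bin y -245.7
a [(-15, 85.0), (-5, 89.0), (5, 89.0), (15, 88.0), (25, 88.0), (35, 88.0), (45, 88.0), (55, 90.0), (65, 90.0)]
c [(-65, 91.0), (-55, 89.0), (-45, 89.0), (-35, 89.0), (-25, 88.0), (-15, 88.0), (-5, 89.0), (5, 87.0), (15, 83.0)]
b [(-15, 84.0), (-5, 90.0), (5, 89.0), (15, 88.0), (25, 89.0), (35, 88.0), (45, 89.0), (55, 90.0), (65, 90.0)]
a [(-15, 85.0), (-5, 82.0), (5, 90.0), (15, 89.0), (25, 89.0), (35, 89.0), (45, 89.0), (55, 89.0), (65, 92.0)]
c [(-65, 92.0), (-55, 91.0), (-45, 89.0), (-35, 89.0), (-25, 89.0), (-15, 89.0), (-5, 89.0), (5, 87.0), (15, 85.0)]
b [(-15, 85.0), (-5, 82.0), (5, 90.0), (15, 89.0), (25, 89.0), (35, 89.0), (45, 89.0), (55, 89.0), (65, 92.0)]
```

Tag_a lies flat at pi, with plate z 88–89 out to x=+65, and c and b are unchanged. I move behind tag_b's bar at height.

```bash
python3 -m creep '[[-1,0,0.2,0,0],[-2,0,0.5,0,0],[-2.5,0,0.6,0,0],[-2.5,0,0.6,0,0],[-2.5,0,0.6,0,0],[-2.5,0,0.6,0,0],[-2.5,0,0.6,0,0],[-2.5,0,0.6,0,0],[-2.5,0,0.6,0,0],[-2.5,0,0.6,0,0],[-1.4,0,0.6,0,0],[-0.7,0,0.2,0,0]]'; python3 st.py
python3 - <<'E'
from h import *
im=ctrl.get_image("wrist");cv2.imwrite("pics/wrist6.png",im["pixels"][:,:,::-1])
im=ctrl.get_image("scene");cv2.imwrite("pics/scene6.png",cv2.resize(im["pixels"][130:280,200:400],None,fx=4,fy=4)[:,:,::-1])
E
```

```text
clock: 10.85
position: [631.9, 85.5, 169.5]
orientation: [-1.143, 1.309, -1.307]
contact_force: [0.4, -0.4, 0.0]
grip_width: -0.4
10.85 [631.9  85.5 169.5] [[-0.134, -0.001, 0.991], [-0.991, 0.001, -0.134], [-0.001, -1.0, -0.001]] F [ 0.38 -0.37  0.03] w -0.4
a along bin x 94.5 bin y 251.1
b along bin x 94.0 bin y 8.5
```

View pics/wrist6.png

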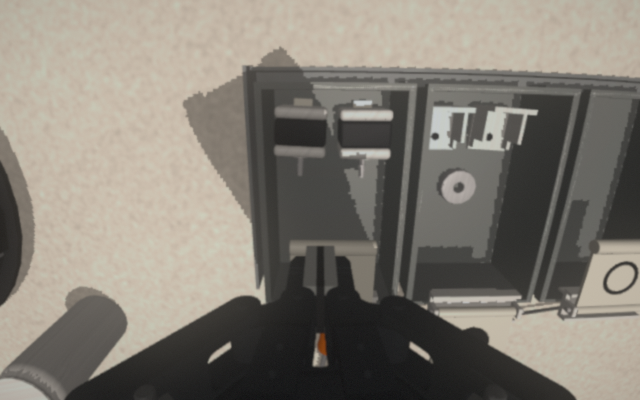

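View pics/scene6.png

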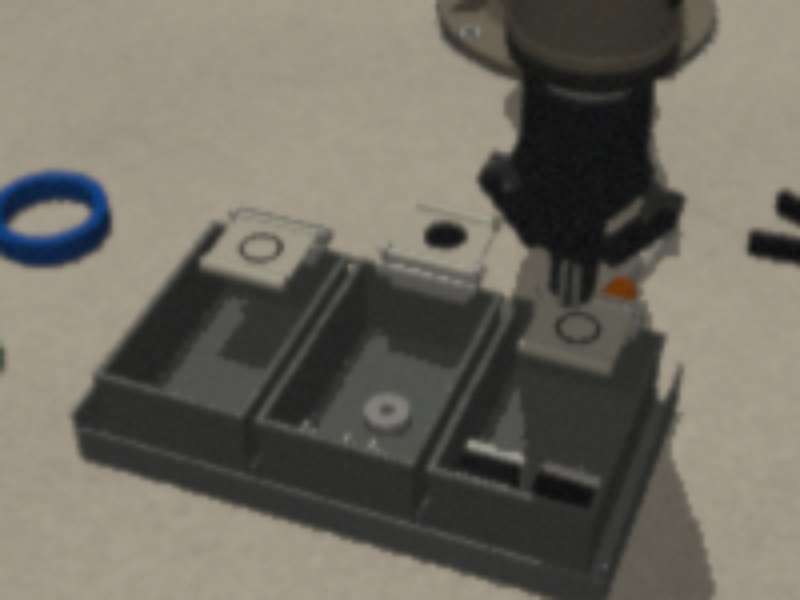

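Tag_a shows its ring up, lying flat. The fingertip is over bin_b behind the bar, with the motors farther back at wrist pixels (300,130) and (365,130). I centre it and go down to z≈61, above the motors' 49 mm top.

```bash
python3 -m creep '[[0.4,0,0,0,0],[0.4,0.8,0,0,0],[0,1.2,0,0,0],[0,1.3,0,0,0],[0,1.3,0,0,0],[0,1.3,0,0,0],[0,1.3,0,0,0],[0,1.3,0,0,0],[0,1.2,0,0,0],[0,0.7,0,0,0],[0,0.4,0,0,0],[0,0,0,0,0]]'; python3 st.py
```

```text
clock: 11.95
position: [630.2, 74.8, 61.4]
orientation: [-1.142, 1.31, -1.309]
contact_force: [-0.1, 1.1, -0.5]
grip_width: -0.3
11.95 [630.2  74.8  61.4] [[-0.137, -0.001, 0.991], [-0.991, -0.0, -0.137], [0.0, -1.0, -0.001]] F [-0.11  1.11 -0.47] w -0.3
a along bin x 94.3 bin y 240.2
b along bin x 93.8 bin y -2.4
```

```bash
python3 -m creep '[[0,0,-0.4,0,0],[0,0,-0.4,0,0],[0,0,-0.3,0,0],[0,0,-0.1,0,0],[0,0,0,0,0]]'; python3 st.py
python3 - <<'E'
from h import *
im=ctrl.get_image("scene");cv2.imwrite("pics/scene7.png",cv2.resize(im["pixels"][130:280,200:400],None,fx=4,fy=4)[:,:,::-1])
E
```

```text
clock: 12.37
position: [618.5, 76.4, 62.9]
orientation: [-1.141, 1.309, -1.31]
contact_force: [0.3, -0.3, 0.3]
grip_width: 0.2
12.3667 [618.5  76.4  62.9] [[-0.137, 0.001, 0.991], [-0.991, 0.0, -0.137], [-0.0, -1.0, 0.001]] F [ 0.34 -0.34  0.3 ] w 0.2
a along bin x 82.5 bin y 240.2
b along bin x 82.0 bin y -2.4
```

View pics/scene7.png

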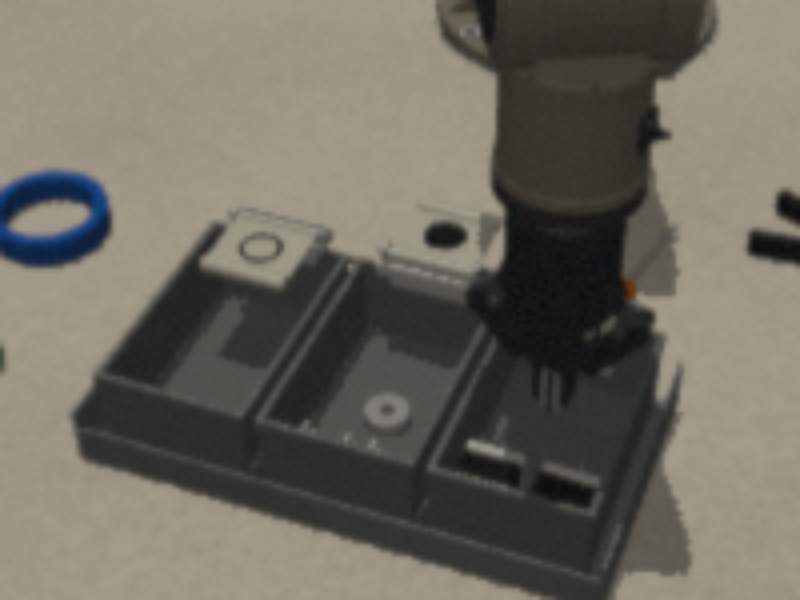

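The fingertip is inside bin_b behind the bar, clear of the motors. I close in by millimetres.

```bash
python3 -m creep '[[0,0.2,-0.2,0,0],[0,0.1,-0.1,0,0],[0,0,0,0,0]]'; python3 st.py|head -1; python3 -m creep '[[0,0,-0.1,0,0],[0,0,0,0,0]]' | tail -2
```

```text
clock: 12.67
position: [615.3, 76.8, 59.0]
orientation: [-1.142, 1.31, -1.309]
contact_force: [-0.6, -0.9, 0.1]
grip_width: -0.3
12.6667 [615.3  76.8  59. ] [[-0.137, -0.001, 0.991], [-0.991, -0.0, -0.137], [0.0, -1.0, -0.001]] F [-0.56 -0.92  0.06] w -0.3
contact_force: [0.2, 1.2, -0.2]
grip_width: -0.2
```

```bash
python3 -m creep '[[0,0,-0.1,0,0],[0,0,0,0,0]]'; python3 st.py
```

```text
clock: 13.0
position: [613.7, 77.0, 59.4]
orientation: [-1.141, 1.309, -1.31]
contact_force: [0.4, -0.0, 0.6]
grip_width: 0.3
13.0 [613.7  77.   59.4] [[-0.137, 0.0, 0.991], [-0.991, 0.0, -0.137], [-0.0, -1.0, 0.0]] F [ 0.39 -0.02  0.59] w 0.3
a along bin x 77.6 bin y 240.1
b along bin x 77.2 bin y -2.4
```

```bash
python3 -m creep '[[0,0,-0.1,0,0],[0,0,0,0,0]]'; python3 st.py
```

```text
clock: 13.17
position: [613.6, 77.0, 59.7]
orientation: [-1.139, 1.308, -1.31]
contact_force: [5.1, -1.5, -0.5]
grip_width: 0.0
13.1667 [613.6  77.   59.7] [[-0.137, 0.002, 0.991], [-0.991, 0.0, -0.137], [-0.0, -1.0, 0.002]] F [ 5.13 -1.55 -0.47] w 0.0
a along bin x 77.5 bin y 240.1
b along bin x 77.1 bin y -2.4
```

Contact at 77.1 with 5 N. I lift, following the circle.

```bash
python3 -m creep '[[0,-0.2,-0.02,0,0],[0,-0.3,-0.02,0,0],[0,-0.3,-0.03,0,0],[0,-0.3,-0.05,0,0],[0,-0.3,-0.06,0,0]]'; python3 st.py; python3 ang.py scene; python3 ang.py top
```

```text
clock: 13.58
position: [612.1, 77.3, 74.0]
orientation: [-1.139, 1.308, -1.311]
contact_force: [5.5, -0.3, 0.7]
grip_width: 0.0
13.5833 [612.1  77.3  74. ] [[-0.137, 0.002, 0.991], [-0.991, 0.0, -0.137], [-0.001, -1.0, 0.002]] F [ 5.45 -0.32  0.66] w 0.0
a along bin x 75.9 bin y 240.1
b along bin x 75.5 bin y -2.4
a [(-15, 84.0), (-5, 89.0), (5, 88.0), (15, 88.0), (25, 88.0), (35, 88.0), (45, 88.0), (55, 90.0), (65, 90.0)]
c [(-65, 92.0), (-55, 90.0), (-45, 88.0), (-35, 89.0), (-25, 89.0), (-15, 88.0), (-5, 89.0), (5, 87.0), (15, 83.0)]
b [(5, 90.0), (15, 91.0), (65, 129.0), (75, 127.0)]
a [(-15, 85.0), (-5, 82.0), (5, 89.0), (15, 89.0), (25, 88.0), (35, 88.0), (45, 89.0), (55, 90.0), (65, 92.0)]
c [(-35, 89.0), (-25, 88.0), (-15, 89.0), (-5, 89.0), (5, 84.0), (15, 85.0)]
b []
```

The force is steady at 5.5 N and the plate near the pin is rising (91 at x=15). Onward.

```bash
python3 -m creep '[[0,-0.3,-0.08,0,0],[0,-0.3,-0.09,0,0],[0,-0.3,-0.11,0,0],[0,-0.3,-0.13,0,0],[0,-0.3,-0.15,0,0],[0,-0.3,-0.17,0,0]]'; python3 st.py; python3 ang.py scene|tail -1
```

```text
clock: 14.18
position: [605.5, 78.2, 92.3]
orientation: [-1.138, 1.307, -1.311]
contact_force: [9.7, -2.5, 4.6]
grip_width: -0.1
14.1833 [605.5  78.2  92.3] [[-0.137, 0.004, 0.991], [-0.991, 0.0, -0.137], [-0.001, -1.0, 0.004]] F [ 9.66 -2.53  4.55] w -0.1
a along bin x 69.3 bin y 240.2
b along bin x 68.9 bin y -2.4
b [(55, 146.0), (65, 146.0), (75, 128.0)]
```

```bash
python3 -m creep '[[0,-0.3,-0.17,0,0],[0,-0.3,-0.2,0,0],[0,-0.3,-0.26,0,0],[0,-0.3,-0.3,0,0],[0,-0.2,-0.23,0,0],[0,-0.2,-0.25,0,0],[0,-0.2,-0.28,0,0],[0,-0.2,-0.3,0,0]]'; python3 st.py
python3 - <<'E'
from h import *
im=ctrl.get_image("scene");cv2.imwrite("pics/scene8.png",cv2.resize(im["pixels"][130:280,200:400],None,fx=4,fy=4)[:,:,::-1])
E
```

```text
clock: 14.9
position: [583.2, 81.2, 111.1]
orientation: [-1.142, 1.31, -1.309]
contact_force: [0.1, -0.1, 0.7]
grip_width: 0.0
14.9 [583.2  81.2 111.1] [[-0.137, -0.001, 0.991], [-0.991, -0.0, -0.137], [0.0, -1.0, -0.001]] F [ 0.13 -0.14  0.7 ] w 0.0
a along bin x 46.8 bin y 240.0
b along bin x 46.4 bin y -2.6
```

View pics/scene8.png

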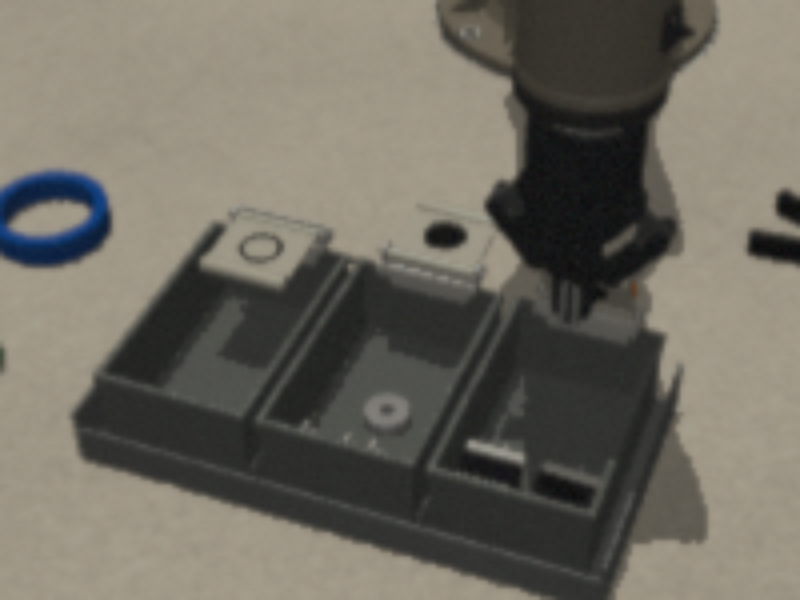

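Tag_b is off its rest and stands in front of the finger. I push it level past upright, then lead it down as with a.

```bash
python3 -m creep '[[0,-0.1,-0.4,0,0],[0,-0.1,-0.4,0,0],[0,0,-0.4,0,0],[0,0,-0.4,0,0],[0,0,-0.4,0,0],[0,0,-0.4,0,0],[0,0,-0.4,0,0],[0,0,-0.4,0,0],[0,0,-0.4,0,0],[0,0,-0.4,0,0],[0,0,-0.4,0,0],[0,0,-0.4,0,0]]'; python3 st.py; python3 ang.py scene;python3 ang.py wrist
python3 - <<'E'
from h import *
im=ctrl.get_image("scene");cv2.imwrite("pics/scene9.png",cv2.resize(im["pixels"][130:280,200:400],None,fx=4,fy=4)[:,:,::-1])
E
```

```text
clock: 15.95
position: [536.0, 87.7, 113.4]
orientation: [-1.141, 1.31, -1.31]
contact_force: [-0.0, 0.3, -0.2]
grip_width: -0.3
15.95 [536.   87.7 113.4] [[-0.137, 0.0, 0.991], [-0.991, 0.0, -0.137], [-0.0, -1.0, 0.0]] F [-0.04  0.3  -0.23] w -0.3
a along bin x -0.8 bin y 239.9
b along bin x -1.2 bin y -2.6
a [(-15, 84.0), (-5, 89.0), (5, 89.0), (15, 88.0), (25, 88.0), (35, 88.0), (45, 88.0), (55, 90.0), (65, 91.0)]
c [(-65, 92.0), (-55, 90.0), (-45, 89.0), (-35, 89.0), (-25, 89.0), (-15, 88.0), (-5, 89.0), (5, 88.0), (15, 83.0)]
b [(-25, 132.0), (-15, 121.0), (-5, 99.0), (5, 126.0), (15, 85.0)]
a []
c [(-65, 93.0), (-55, 91.0), (-45, 89.0), (-35, 90.0), (-25, 90.0), (-15, 89.0), (-5, 89.0), (5, 88.0), (15, 85.0)]
b [(-35, 145.0), (-25, 145.0), (-15, 116.0), (-5, 100.0), (5, 92.0), (15, 128.0)]
```

View pics/scene9.png

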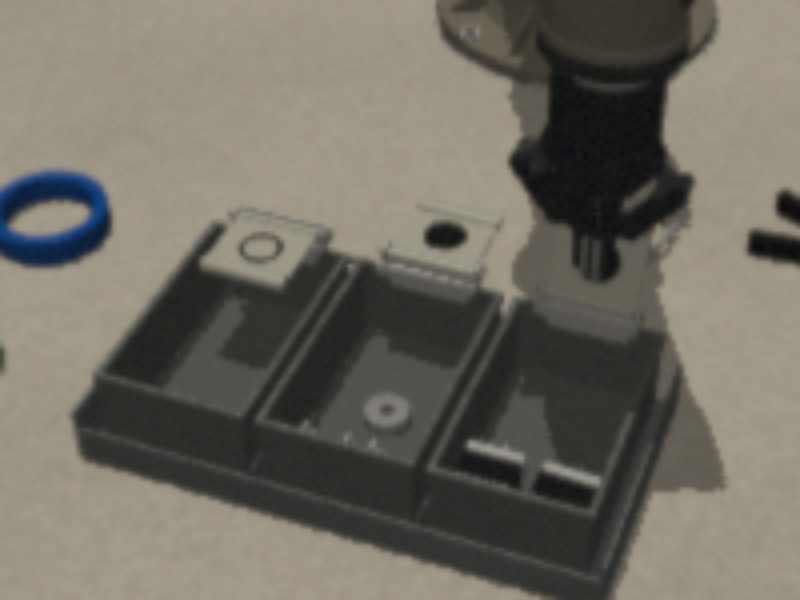

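Tag_b has passed upright with its disc side showing, and leans on the finger at about 55°. I lead it down towards the robot.

```bash
python3 -m creep '[[0,0.1,-0.3,0,0],[0,0.1,-0.3,0,0],[0,0.1,-0.3,0,0],[0,0.1,-0.3,0,0],[0,0.1,-0.3,0,0],[0,0.1,-0.3,0,0],[0,0.1,-0.3,0,0],[0,0.1,-0.3,0,0],[0,0.1,-0.3,0,0],[0,0.1,-0.3,0,0],[0,0,0,0,0]]'; python3 st.py; python3 ang.py scene|tail -1
```

```text
clock: 17.02
position: [506.0, 91.9, 103.1]
orientation: [-1.142, 1.31, -1.309]
contact_force: [0.2, -0.4, -0.0]
grip_width: -0.0
17.0167 [506.   91.9 103.1] [[-0.137, -0.001, 0.991], [-0.991, -0.0, -0.137], [0.0, -1.0, -0.001]] F [ 0.2  -0.41 -0.02] w -0.0
a along bin x -31.1 bin y 239.8
b along bin x -31.5 bin y -2.8
b [(-65, 92.0), (-55, 90.0), (-45, 89.0), (-35, 90.0), (-25, 128.0), (-15, 92.0), (-5, 89.0), (5, 87.0), (15, 83.0)]
```

```bash
python3 -m creep '[[0,-0.5,0,0,0],[0,-1,0,0,0],[0,-1.5,0,0,0],[0,-2,0,0,0],[0,-2,0,0,0],[0,-1.5,0,0,0],[0,-1,0,0,0],[0,0,0,0,0]]'; python3 st.py; python3 ang.py scene; python3 ang.py wrist
python3 - <<'E'
from h import *
im=ctrl.get_image("scene");cv2.imwrite("pics/scene10.png",cv2.resize(im["pixels"][130:280,200:400],None,fx=4,fy=4)[:,:,::-1])
E
```

```text
clock: 17.73
position: [507.9, 92.0, 201.0]
orientation: [-1.138, 1.308, -1.311]
contact_force: [-0.1, -0.7, 0.5]
grip_width: 0.1
17.7333 [507.9  92.  201. ] [[-0.137, 0.004, 0.991], [-0.991, 0.001, -0.137], [-0.001, -1.0, 0.003]] F [-0.11 -0.73  0.48] w 0.1
a along bin x -29.3 bin y 240.2
b along bin x -29.7 bin y -2.3
a [(-15, 85.0), (-5, 90.0), (5, 89.0), (15, 89.0), (25, 89.0), (35, 89.0), (45, 88.0), (55, 90.0), (65, 90.0)]
c [(-65, 92.0), (-55, 90.0), (-45, 89.0), (-35, 89.0), (-25, 89.0), (-15, 88.0), (-5, 89.0), (5, 87.0), (15, 83.0)]
b [(-65, 92.0), (-55, 90.0), (-45, 88.0), (-35, 89.0), (-25, 88.0), (-15, 89.0), (-5, 89.0), (5, 88.0), (15, 83.0)]
a [(-15, 86.0), (-5, 81.0), (5, 90.0), (15, 89.0), (25, 89.0), (35, 89.0), (45, 89.0), (55, 90.0), (65, 93.0)]
c [(-65, 92.0), (-55, 92.0), (-45, 89.0), (-35, 89.0), (-25, 89.0), (-15, 89.0), (-5, 89.0), (5, 82.0), (15, 85.0)]
b [(-65, 92.0), (-55, 91.0), (-45, 89.0), (-35, 89.0), (-25, 89.0), (-15, 89.0), (-5, 89.0), (5, 88.0), (15, 85.0)]
```

View pics/scene10.png

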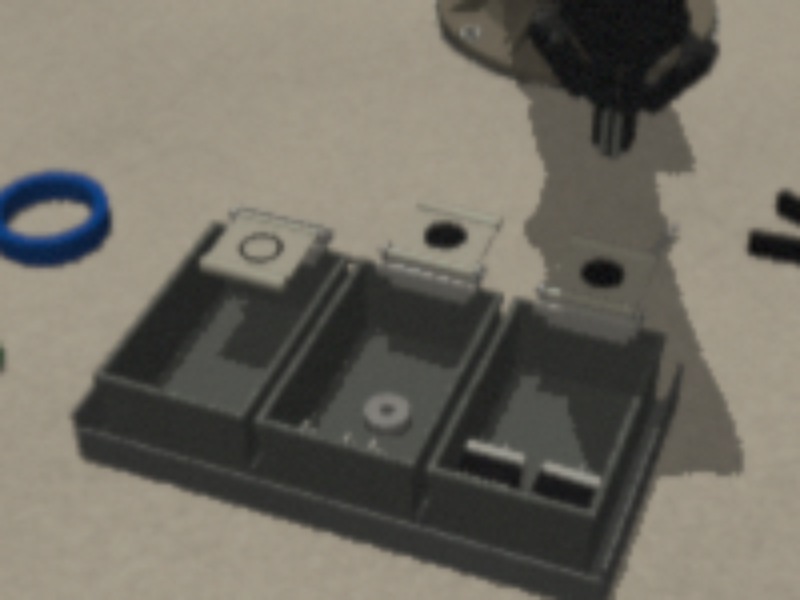

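The picture shows the ring up on bin_a, and discs up and forward on c and b. All three lie flat, the parts look unmoved and the tool is clear at z=201. I hand in the job.

```bash
python3 -m creep '[[0,0,0,0,0],[0,0,0,0,0]]'; python3 -c "
from cell import ctrl
ctrl.job_done()"
```

```text
clock: 18.05
position: [506.3, 91.7, 197.5]
orientation: [-1.142, 1.31, -1.309]
contact_force: [-0.0, 0.1, -0.0]
grip_width: 0.0
the job is handed in; nothing more can be done
```

Both wrong tags are turned over and the job is handed in at 18.1 s of the 58 s allowed; it gives no verdict. With the fingers shut, I pressed the fingertip lightly on each finger bar and moved it upward, so that friction raised the bar. I then pushed the tag past upright and led it down: tag_a back across the empty bin, tag_b forward on the motor bin. I left tag_c alone.

**Tag positions:** in the last scene and wrist views all three tags lie flat, with the plates at z about 88–89 mm. The ring is up on a, and the solid discs are up and forward on b and c. Joint angles and speeds can't be read directly, so this rests on the depth profiles and the pictures.

**Forces:** the highest reading I saw at the end of a move was about 16 N. I took no readings during the moves.

**Clearance:** at hand-in the contact force was about 0 N and the tool was clear at z about 198 mm.

**Parts and bench:** the parts in the bins, and the few bench things in that view, look unmoved in the last scene picture. I did not measure their shifts or check the other bench things after the moves.

**Disagreements:** none of the checks failed. While tag_b was being lifted, the top view had no reading of it (the arm was in the way) and the scene view had little. I relied on the force direction, which lay along the plate, to judge its angle.

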